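Put the wad punches back in the graded rack

ROBOT

A 6-joint arm with a two-finger parallel gripper is mounted at the origin on a cart in front of the work surface, level with it; the furniture and walls round the work are solid. World frame = base frame: x ahead of the robot, y to its left, z up, the work surface at z = 0. Lengths are in m, angles in rad, forces in N, time in s.
With the tool pointing down it reaches from about 0.15 to 0.775 m from the base axis. Payload 6.1 kg.
Tool frame: the origin (TCP) lies at the very end of the fingers, on their centre line; the grasp point (between the pads) lies 19 mm behind it; z points along the fingers, y is the line along which they close (so a half turn about z gives the same grasp; the last joint's range is limited). The gripper opens to 85 mm and grips with 20 to 120 N. Pads are 22 mm wide; open, the fingers measure 114 mm over their backs; the gripper's body (76 mm by 85 mm) begins 54 mm behind the grasp point. The pads swing forward as they close: fully open they stand 13 mm farther back than shut.
Start: joints at [-1.27, 0.126, -0.04, 1.405, 0, 1.571], TCP at [0.156, -0.501, 0.231] pointing down, gripper open.
Joint ranges: [-2.72, 2.72], [-0.95, 1.95], [-1.27, 1.35], [-1.78, 2.02], [-1.46, 1.47], [-3.14, 3.14]. Speed limits (rad/s): [2.39, 2.39, 3.01, 3.14, 3.14, 3.14].

INTERFACE

Orientations are given as a rotation vector (axis times angle).
In Python, from rig import * gives the robot as it stands.
- The arm moves only by the shell command python3 -m jog 'ROWS' [OPENING] [FORCE]. ROWS is JSON, a list that holds one entry, the list of rows, each a list of 6 numbers: the shift along the tool's x, y, z in cm, then the turn, a rotation vector about the tool's x, y, z in rad. A call has 1 to 5 rows; each row is the pose to reach, as a shift and turn from the pose commanded when the call began, along the tool's axes at that moment; what a row does not reach only later rows make up. A row lasts 1/12 s, in which the tool goes at most 41.7 mm and 7.16 degrees, less where a joint would pass 70% of its speed; a pose out of reach is approached as far as the arm can. A call with a gripper value outside its range is refused whole. OPENING is the finger opening in cm, from 0 to 8.54, set as the call begins (- or left out, the last holds). The fingers move at their own pace and stop on an object; FORCE is the grip in N (left out, the last holds). Time passes only in rows, so rows that repeat a pose let the fingers close. It gives the time, the measured TCP pose, the force, the opening and the grip force at its end, in the units of the state.
- read_state(): the state, without advancing time (a new reading comes with each control period).
- capture(name): name is "side" or "top" or "wrist"; returns (picture, depth): 480x640x3 uint8, red, green, blue; 480x640 float32, m along the optical axis (not along the pixel's ray), 0 where there is no reading.
- calibration(name): a dict with "fx", "fy", "cx", "cy" (pixels), "camera_from_world" (4x4, takes a point from world to camera coordinates); the wrist camera has in their place "mount" (4x4, takes a point from camera to tool coordinates, whose origin is the TCP and whose axes are the flange's). Camera axes: x right, y up, looking along -z (the intrinsics and any distortion apply to the point x, -y, -z); pixel columns grow to the right and rows downward; lengths in m; the calibration is good to about 2 mm. A picture is of the moment at which its call begins: read the wrist's pose just before it. calibration takes no time and is no camera call.
- sign_off(): hands the job in; it is judged then, once.
The state is a dict: "time_s": time; "joint_positions": joint angles; "qvel": joint speeds; "effort": joint torques, N m; "eef_pos": TCP position; "ee_rot": TCP orientation; "force": force on the tool from outside, world axes, zero at the start; "ft_torque": the same for the moment, N m; "width": finger opening in m; "grip_force": force on a finger pad.
Only numpy, scipy, OpenCV 4.12 (cv2) and the standard library are available. Lean on these libraries where they do the work, as an engineer would, in place of code of your own. Each camera call takes 0.05 s, during which the arm holds its last target. There are 200 camera calls.

TASK

The hole punching is done: put the four steel wad punches left standing on the bench back into the wooden punch rack, each cutting end down in the bore made for its size, so that they stand in a row from smallest to largest. Every punch must be upright and fully down on the floor of its bore, and let go. Do not knock any punch over, and leave the tape measure and the dye bottle where they are.

Things in the scene. Friction and masses are not known exactly. Their poses are not given: they have to be found in the camera images.
- punch_22_mid (a point): The smallest of four loose steel wad punches (hole punches), upright on its cutting end: round cutter 22 mm in diameter, 36 mm tall, edge bevelled in 1.5 mm; then a taper to a straight round shank 16 mm in diameter from 47 mm up to the top, dark knurled rings round its lower part. 104 mm tall in all. This point: on the axis half-way up, 52 mm above the foot; z runs up the punch.
- punch_30_mid (a point): The second smallest of four loose steel wad punches (hole punches), upright on its cutting end: round cutter 30 mm in diameter, 36 mm tall, edge bevelled in 1.5 mm; then a taper to a straight round shank 16 mm in diameter from 47 mm up to the top, dark knurled rings round its lower part. 110 mm tall in all. This point: on the axis half-way up, 55 mm above the foot; z runs up the punch.
- punch_38_mid (a point): The second largest of four loose steel wad punches (hole punches), upright on its cutting end: round cutter 38 mm in diameter, 36 mm tall, edge bevelled in 1.5 mm; then a taper to a straight round shank 16 mm in diameter from 47 mm up to the top, dark knurled rings round its lower part. 116 mm tall in all. This point: on the axis half-way up, 58 mm above the foot; z runs up the punch.
- punch_46_mid (a point): The largest of four loose steel wad punches (hole punches), upright on its cutting end: round cutter 46 mm in diameter, 36 mm tall, edge bevelled in 1.5 mm; then a taper to a straight round shank 16 mm in diameter from 47 mm up to the top, dark knurled rings round its lower part. 122 mm tall in all. This point: on the axis half-way up, 61 mm above the foot; z runs up the punch.
- bore_22 (a point): Mouth centre of the smallest bore of the fixed punch rack, level with the rack's top, 40 mm above the bench; for the 22 mm punch. Bore 27 mm in diameter, 28 mm deep, flat floor, mouth countersunk at 45 degrees to 37 mm. Rack: pale wooden block with dark edges, 80 x 231 mm, four bores in a row by size; y runs along the row towards the largest, x across it, z up.
- bore_30 (a point): Mouth centre of the second smallest bore of the fixed punch rack, level with the rack's top, 40 mm above the bench; for the 30 mm punch. Bore 35 mm in diameter, 28 mm deep, flat floor, mouth countersunk at 45 degrees to 45 mm. Rack: pale wooden block with dark edges, 80 x 231 mm, four bores in a row by size; y runs along the row towards the largest, x across it, z up.
- bore_38 (a point): Mouth centre of the second largest bore of the fixed punch rack, level with the rack's top, 40 mm above the bench; for the 38 mm punch. Bore 43 mm in diameter, 28 mm deep, flat floor, mouth countersunk at 45 degrees to 53 mm. Rack: pale wooden block with dark edges, 80 x 231 mm, four bores in a row by size; y runs along the row towards the largest, x across it, z up.
- bore_46 (a point): Mouth centre of the largest bore of the fixed punch rack, level with the rack's top, 40 mm above the bench; for the 46 mm punch. Bore 51 mm in diameter, 28 mm deep, flat floor, mouth countersunk at 45 degrees to 61 mm. Rack: pale wooden block with dark edges, 80 x 231 mm, four bores in a row by size; y runs along the row towards the largest, x across it, z up.
- tape_measure: Green tape measure, 64 x 80 x 25 mm, lying loose on the bench; bystander. Origin under its middle.
- dye_bottle: Small brown dye bottle with a black cap, 38 mm in diameter, 95 mm tall, standing loose on the bench; bystander. Origin at the centre of its foot.
Mind the look-alikes: they are no part of the job. Leave any blue look-alike of the part that bears punch_46_mid alone.

How it is judged:
By the outcome, as a careful person would: the job done as asked, in the order asked, and still so for the second after the job is handed in, with the robot touching nothing.
It also fails if it takes over 112 s, if anything falls off the work surface, if the arm or the gripper's body presses on something with over 40 N, if the wrist force passes 120 N, or if a joint passes its speed limit or range.

## Working session

There is one attempt and no reset: what is moved stays moved. The work goes in short steps, Python scripts to look and compute and a shell command to move; the robot and the scene stay as the last step left them, time stands still between calls to the robot, and variables do not carry over. Pictures are saved under pics/ and viewed, at most 14 in all, crops included, and the job is handed in when it is done.

```bash
mkdir -p pics; ls
python3 - <<'E'
from rig import *
import cv2,numpy as np
for n in ("top","side"):
    p,d=capture(n); cv2.imwrite(f"pics/{n}0.png",p[:,:,::-1]); np.save(f"pics/{n}0.npy",d)
    c=calibration(n); print({k:(np.round(v,3).tolist()) for k,v in c.items()})
print(read_state()); print(calibration("wrist"))
E
```

```text
pics
{'fx': 597.313, 'fy': 597.313, 'cx': 316.386, 'cy': 244.439, 'camera_from_world': [[0.024, -0.999, -0.021, 0.258], [0.989, 0.021, 0.143, -0.585], [-0.143, -0.024, 0.989, -0.878], [0.0, 0.0, 0.0, 1.0]]}
{'fx': 492.32, 'fy': 492.32, 'cx': 321.344, 'cy': 241.466, 'camera_from_world': [[-0.926, -0.378, 0.019, 0.607], [0.205, -0.461, 0.863, -0.055], [-0.318, 0.803, 0.504, -1.024], [0.0, 0.0, 0.0, 1.0]]}
{'time_s': 0.1, 'joint_positions': array([-1.26998302e+00,  1.26333324e-01, -4.04747455e-02,  1.40541231e+00,
        1.30581154e-05,  1.57079073e+00]), 'qvel': array([-0.00114238, -0.00055355,  0.00159993, -0.001233  ,  0.00029378,
        0.0003876 ]), 'effort': array([ 1.82295120e-03, -4.36905777e+01,  3.53604913e+01,  1.37267547e-02,
        1.65893894e-04,  1.36982896e-05]), 'eef_pos': array([ 0.15545326, -0.5010812 ,  0.23061396]), 'ee_rot': array([-3.10472944e+00, -4.70534306e-01,  3.14749435e-04]), 'force': array([ 0.70937614,  0.69978037, -0.03729679]), 'ft_torque': array([-0.02622073,  0.04227587, -0.01180112]), 'grip_force': 0.0, 'width': 0.08560358267166866}
{'fx': 367.4865132710326, 'fy': 367.4865132710326, 'cx': 317.6130437293977, 'cy': 241.96810486831225, 'mount': array([[ 1.11575857e-04,  9.57681865e-01,  2.87828824e-01,
         7.26746605e-02],
       [ 9.99999977e-01, -1.59235429e-04,  1.42171405e-04,
         2.58521234e-04],
       [ 1.81987523e-04,  2.87828802e-01, -9.57681861e-01,
        -1.42200828e-01],
       [ 0.00000000e+00,  0.00000000e+00,  0.00000000e+00,
         1.00000000e+00]])}
```

View pics/top0.png

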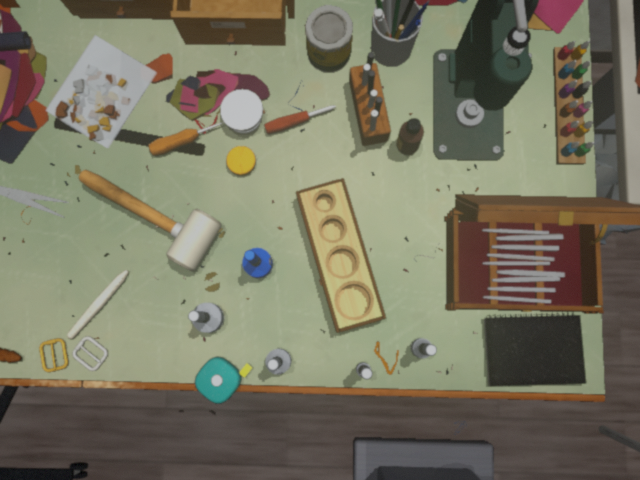

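View pics/side0.png

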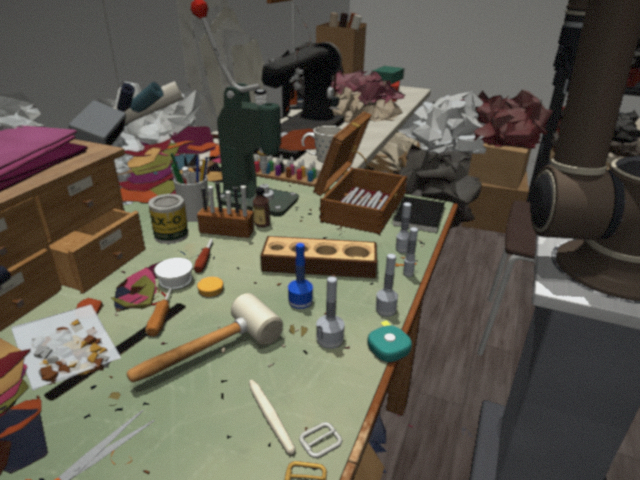

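```bash
cat > h.py <<'E'
import numpy as np,cv2
from rig import *
from scipy.spatial.transform import Rotation as R
def cam(n,st=None):
    c=calibration(n)
    if n!="wrist": return c,np.linalg.inv(c["camera_from_world"])
    T=np.eye(4);T[:3,:3]=R.from_rotvec(st["ee_rot"]).as_matrix();T[:3,3]=st["eef_pos"]
    return c,T@c["mount"]
def ray(c,u,v): return np.stack([(u-c["cx"])/c["fx"],-(v-c["cy"])/c["fy"],-np.ones_like(u*1.)],-1)
def plane(c,W,u,v,z):
    r=ray(c,np.asarray(u,float),np.asarray(v,float))@W[:3,:3].T; o=W[:3,3]
    return o+r*((z-o[2])/r[...,2])[...,None]
def cloud(c,W,d):
    v,u=np.mgrid[:480,:640]
    return (ray(c,u,v)*d[...,None])@W[:3,:3].T+W[:3,3]
E
python3 - <<'E'
from h import *
c,W=cam("top"); d=np.load("pics/top0.npy"); P=cloud(c,W,d)
for n,(u,v),h in (("46",(207,318),.122),("38",(278,362),.116),("30",(424,348),.110),("22",(364,371),.104),("blue",(256,262),.122)):
    s=P[v-30:v+30,u-30:u+30].reshape(-1,3); t=s[s[:,2]>h-.015]; m=s[(s[:,2]>.02)&(s[:,2]<h-.06)]
    print(n,len(t),t.mean(0).round(4) if len(t) else 0,s[:,2].max().round(3), m.min(0).round(3),m.max(0).round(3))
for n,u,v in (("22",324,201),("30",333,230),("38",342,262),("46",352,299)): print(n,plane(c,W,u,v,.04).round(4))
im=cv2.imread("pics/top0.png")
cv2.imwrite("pics/c1.png",cv2.resize(im[170:335,280:400],None,fx=3.6,fy=3.6,interpolation=cv2.INTER_CUBIC))
cv2.imwrite("pics/c2.png",cv2.resize(im[290:400,180:445],None,fx=3,fy=3,interpolation=cv2.INTER_CUBIC))
E
```

```text
46 130 [0.4622 0.4257 0.1714] 0.957 [0.441 0.416 0.02 ] [0.485 0.46  0.062]
38 127 [0.4041 0.3182 0.1937] 0.957 [0.38  0.307 0.021] [0.418 0.344 0.055]
30 131 [0.4267 0.119  0.1793] 0.957 [0.41  0.095 0.02 ] [0.44  0.121 0.049]
22 118 [0.3946 0.1996 0.1676] 0.957 [0.379 0.185 0.021] [0.4   0.206 0.044]
blue 126 [0.5386 0.3505 0.2132] 0.957 [0.528 0.341 0.02 ] [0.573 0.387 0.06 ]
22 [0.6483 0.2609 0.04  ]
30 [0.6025 0.2458 0.04  ]
38 [0.5527 0.2309 0.04  ]
46 [0.4961 0.2146 0.04  ]
```

View pics/c1.png

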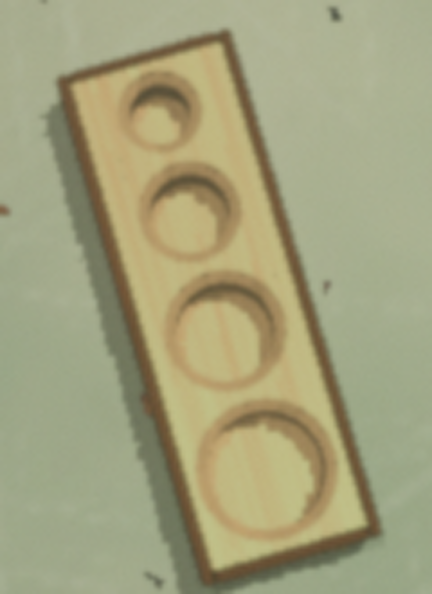

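View pics/c2.png

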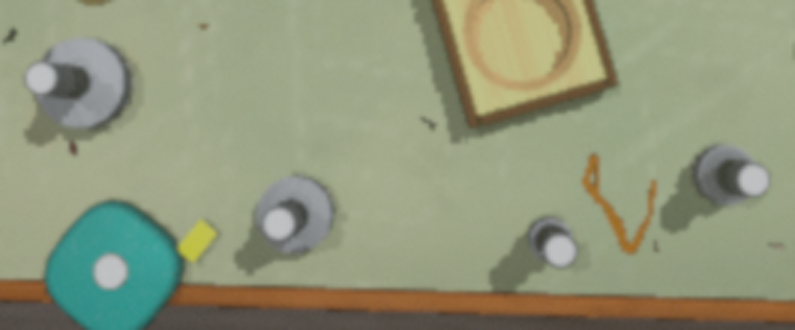

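Run:
```python
from h import *
c,W=cam("top"); d=np.load("pics/top0.npy"); P=cloud(c,W,d)
f=lambda x,y,s,a,b:((x+.5)/s-.5+a,(y+.5)/s-.5+b)
for n,x,y,h in (("46",42,77,.122),("38",279,224,.116),("30",753,180,.110),("22",560,250,.104)):
    u,v=f(x,y,3,180,290); q=P[int(v)-30:int(v)+30,int(u)-30:int(u)+30].reshape(-1,3)
    t=q[(q[:,2]>h-.015)&(q[:,2]<h+.03)]; a=t[abs(t[:,2]-np.median(t[:,2]))<.02]
    k=q[(q[:,2]>.028)&(q[:,2]<.04)]
    print(n,plane(c,W,u,v,h).round(4),t.mean(0).round(4),len(t),t[:,2].max(),"cutter",((k.min(0)+k.max(0))/2).round(4))
B=[]
for n,x,y in (("22",160,111),("30",189,211),("38",225,329),("46",266,469)):
    B.append(plane(c,W,*f(x,y,3.6,280,170),.04)); print(n,B[-1].round(4))
for x,y in ((62,80),(228,36),(378,532),(208,580)): print(plane(c,W,*f(x,y,3.6,280,170),.04).round(4))
B=np.array(B);print(np.linalg.norm(np.diff(B,axis=0),axis=1),P[200:320,320:360].reshape(-1,3)[:,2].max())
```

```text
46 [0.4638 0.438  0.122 ] [0.4632 0.4373 0.1199] 122 0.12499050954971325 cutter [0.4629 0.4379 0.0342]
38 [0.3992 0.3258 0.116 ] [0.3996 0.3254 0.1141] 115 0.11864694818603905 cutter [0.399  0.3256 0.0341]
30 [0.4245 0.1067 0.11  ] [0.4248 0.1071 0.108 ] 120 0.11358082854831764 cutter [0.424  0.1077 0.0341]
22 [0.39   0.1953 0.104 ] [0.3902 0.1955 0.1024] 109 0.10713779592892647 cutter [0.3897 0.1953 0.0333]
22 [0.6492 0.2607 0.04  ]
30 [0.6052 0.2472 0.04  ]
38 [0.5542 0.2307 0.04  ]
46 [0.4947 0.2122 0.04  ]
[0.6622 0.3039 0.04  ]
[0.6833 0.2317 0.04  ]
[0.4693 0.1645 0.04  ]
[0.4475 0.236  0.04  ]
[0.04596475 0.0536268  0.06228439] 0.9574302087089758
```

```bash
cat > go.py <<'E'
import sys
from h import *
s=read_state(); M=R.from_rotvec(s["ee_rot"]).as_matrix(); t=np.array(list(map(float,sys.argv[1:4])))
y=np.array([-.0,1,0]); row=np.array([-.1545,-.0485]); row/=np.linalg.norm(row)
yd=np.array([row[1],-row[0],0]); 
if yd@M[:,1]<0: yd=-yd
z=np.array([0,0,-1.]); T=np.stack([np.cross(yd,z),yd,z],1)
print("shift cm",((M.T@(t-s["eef_pos"]))*100).round(2),"turn",R.from_matrix(M.T@T).as_rotvec().round(4),"tcp",s["eef_pos"].round(4),"w",round(s["width"],4),"F",s["force"].round(1),"t",round(s["time_s"],2),"q",s["joint_positions"].round(2))
E
python3 go.py .39 .1953 .2; python3 -c "
from h import *
print(R.from_rotvec(read_state()['ee_rot']).as_matrix().round(3))"
```

```text
shift cm [ 43.04 -59.56   3.15] turn [-0.0014 -0.     -0.0034] tcp [ 0.1555 -0.5011  0.2306] w 0.0856 F [ 0.7  0.7 -0. ] t 0.1 q [-1.27  0.13 -0.04  1.41  0.    1.57]
[[ 0.955  0.296 -0.   ]
 [ 0.296 -0.955  0.001]
 [ 0.    -0.001 -1.   ]]
```

```bash
sed -i 's/^if yd.*/if yd[1]<0: yd=-yd/' go.py
python3 -m jog '[[[10.8,-14.9,0,0,0,-0.6],[10.8,-14.9,0,0,0,-0.6],[10.8,-14.9,0,0,0,-0.6],[10.8,-14.9,0,0,0,-0.6],[10.8,-14.9,0,0,0,-0.6]]]' 5 40; python3 go.py .39 .1953 .2
```

```text
time_s: 0.52
eef_pos: [0.2146, -0.3231, 0.2311]
ee_rot: [-2.822, -1.378, -0.001]
force: [0.4, -0.8, 0.0]
width: 0.0498
grip_force: 0.0
shift cm [ 51.66 -18.05   3.21] turn [ 1.4000e-03 -1.9000e-03 -2.5374e+00] tcp [ 0.2146 -0.3231  0.2311] w 0.0498 F [ 0.4 -0.8  0. ] t 0.52 q [-0.99 -0.13 -0.3   1.41  0.    1.25]
```

```bash
python3 -m jog '[[[12.9,-4.5,0.5,0,0,-0.6],[12.9,-4.5,0.5,0,0,-0.6],[12.9,-4.5,0.5,0,0,-0.6],[12.9,-4.5,0.5,0,0,-0.6],[12.9,-4.5,0.5,0,0,-0.6]]]'; python3 go.py .39 .1953 .2
```

```text
time_s: 0.93
eef_pos: [0.2597, -0.1952, 0.2262]
ee_rot: [-2.286, -2.155, -0.001]
force: [-0.0, -0.0, -0.2]
width: 0.0499
grip_force: 0.0
shift cm [39.75 10.71  2.64] turn [ 8.0000e-04 -2.0000e-04 -1.9338e+00] tcp [ 0.2597 -0.1952  0.2262] w 0.0499 F [-0.  -0.  -0.2] t 0.93 q [-0.65 -0.25 -0.4   1.42  0.    0.98]
```

```bash
python3 -m jog '[[[12.0,4.0,0,0,0,-0.6],[12.0,4.0,0,0,0,-0.6],[12.0,4.0,0,0,0,-0.6],[12.0,4.0,0,0,0,-0.6],[12.0,4.0,0,0,0,-0.6]]]'; python3 go.py .39 .1953 .2
```

```text
time_s: 1.35
eef_pos: [0.3082, -0.0783, 0.226]
ee_rot: [-1.542, -2.736, -0.0]
force: [-0.3, -0.8, 0.7]
width: 0.0502
grip_force: 0.0
shift cm [19.18 21.16  2.61] turn [ 1.0000e-04 -5.0000e-04 -1.3308e+00] tcp [ 0.3082 -0.0783  0.226 ] w 0.0502 F [-0.3 -0.8  0.7] t 1.35 q [-0.25 -0.27 -0.41  1.43  0.    0.78]
```

```bash
python3 -m jog '[[[9,10,0.5,0,0,-0.61],[9,10,0.5,0,0,-0.61],[9,10,0.5,0,0,-0.61],[9,10,0.5,0,0,-0.61],[9,10,0.5,0,0,-0.61]]]'; python3 go.py .39 .1953 .2
```

```text
time_s: 1.77
eef_pos: [0.3488, 0.0497, 0.2207]
ee_rot: [-0.653, -3.072, -0.0]
force: [-0.4, -0.2, -0.4]
width: 0.0499
grip_force: 0.0
shift cm [ 2.16 14.98  2.07] turn [ 3.000e-04 -1.100e-03 -7.234e-01] tcp [0.3488 0.0497 0.2207] w 0.0499 F [-0.4 -0.2 -0.4] t 1.77 q [ 0.14 -0.2  -0.37  1.4   0.    0.56]
```

```bash
python3 -m jog '[[[2.2,15,2.1,0,0,-0.72],[2.2,15,2.1,0,0,-0.72],[2.2,15,2.1,0,0,-0.72],[2.2,15,2.1,0,0,-0.72],[2.2,15,2.1,0,0,-0.72]]]'; python3 go.py .39 .1953 .2
```

```text
time_s: 2.18
eef_pos: [0.3918, 0.1964, 0.1985]
ee_rot: [0.321, -3.123, -0.001]
force: [0.2, -0.7, -0.1]
width: 0.0501
grip_force: 0.0
shift cm [ 0.2  -0.07 -0.15] turn [ 0.0009 -0.0015 -0.0995] tcp [0.3918 0.1964 0.1985] w 0.0501 F [ 0.2 -0.7 -0.1] t 2.18 q [ 0.46 -0.03 -0.28  1.33  0.    0.26]
```

```bash
python3 -m jog '[[[0,0,0,0,0,-0.1],[0,0,0,0,0,-0.1],[0,0,0,0,0,-0.1]]]'; python3 go.py .39 .1953 .068
python3 - <<'E'
from h import *
s=read_state();p,d=capture("wrist");cv2.imwrite("pics/w1.png",p[:,:,::-1]);np.save("pics/w1.npy",d);np.save("pics/w1s.npy",s,allow_pickle=True)
E
```

```text
time_s: 2.43
eef_pos: [0.3909, 0.1925, 0.1999]
ee_rot: [0.456, -3.107, 0.0]
force: [0.1, 0.5, -0.1]
width: 0.0495
grip_force: 0.0
shift cm [-1.000e-02  2.900e-01  1.319e+01] turn [-0.0002 -0.0008 -0.0126] tcp [0.3909 0.1925 0.1999] w 0.0495 F [ 0.1  0.5 -0.1] t 2.43 q [ 0.46 -0.04 -0.28  1.33 -0.    0.17]
```

View pics/w1.png

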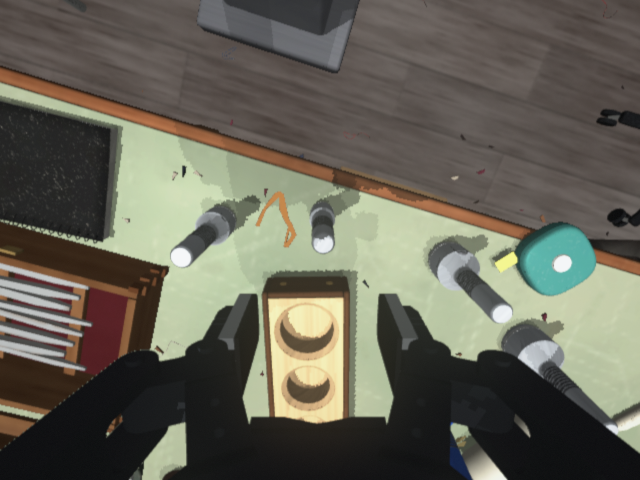

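Run:
```python
from h import *
s=np.load("pics/w1s.npy",allow_pickle=True).item(); c,W=cam("wrist",s)
for n,u,v,z in (("22",323,243,.104),("30",180,257,.11),("38",502,313,.116),("b46",307,331,.04),("b38",308,386,.04)): print(n,plane(c,W,u,v,z).round(4))
```

```text
22 [0.3883 0.1953 0.104 ]
30 [0.4234 0.1061 0.11  ]
38 [0.3974 0.3255 0.116 ]
b46 [0.4921 0.2124 0.04  ]
b38 [0.5495 0.2302 0.04  ]
```

```bash
python3 -m jog '[[[0.1,0.3,4,0,0,-0.012],[0.1,0.3,8,0,0,-0.012],[0.1,0.3,11,0,0,-0.012],[0.1,0.3,13.3,0,0,-0.012],[0.1,0.3,13.3,0,0,-0.012]]]'; python3 go.py .389 .1953 .066
```

```text
time_s: 2.9
eef_pos: [0.3863, 0.1932, 0.0631]
ee_rot: [0.473, -3.099, 0.003]
force: [-0.0, -1.0, 0.4]
width: 0.0498
grip_force: 0.0
shift cm [-0.32  0.12 -0.3 ] turn [-0.0011 -0.0072 -0.0009] tcp [0.3863 0.1932 0.0631] w 0.0498 F [-0.  -1.   0.4] t 2.9 q [ 0.46  0.02 -0.53  1.03  0.    0.16]
```

```bash
python3 -m jog '[[[0,0,0,0,0,0],[0,0,0,0,0,0],[0,0,0,0,0,0],[0,0,0,0,0,0],[0,0,0,0,0,0]]]' 1 60;python3 -m jog '[[[0,0,0,0,0,0],[0,0,0,0,0,0],[0,0,0,0,0,0],[0,0,0,0,0,0]]]'; python3 go.py .4 .1953 .14
```

```text
time_s: 3.32
eef_pos: [0.3907, 0.1959, 0.0695]
ee_rot: [-0.478, 3.101, 0.002]
force: [-0.1, 0.5, 6.8]
width: 0.0146
grip_force: 58.9
time_s: 3.65
eef_pos: [0.3907, 0.1959, 0.0695]
ee_rot: [-0.478, 3.101, 0.002]
force: [-1.0, -0.3, 6.9]
width: 0.0144
grip_force: 58.9
shift cm [-0.9  -0.33 -7.05] turn [0.0007 0.0039 0.0018] tcp [0.3907 0.1959 0.0695] w 0.0144 F [-1.  -0.3  6.9] t 3.65 q [ 0.46  0.01 -0.52  1.03  0.    0.16]
```

```bash
python3 -m jog '[[[0,0,-2,0,0,0],[0,0,-5,0,0,0],[0,0,-8,0,0,0],[0,0,-8,0,0,0],[0,0,-8,0,0,0]]]'; python3 go.py .6497 .2609 .148
python3 - <<'E'
from h import *
s=read_state();p,d=capture("wrist");cv2.imwrite("pics/w2.png",p[:,:,::-1])
E
```

```text
time_s: 4.07
eef_pos: [0.3907, 0.1958, 0.1495]
ee_rot: [-0.478, 3.1, 0.002]
force: [-0.0, -1.2, -1.7]
width: 0.0145
grip_force: 58.7
shift cm [-26.65  -1.59   0.28] turn [0.0007 0.0049 0.0018] tcp [0.3907 0.1958 0.1495] w 0.0145 F [-0.  -1.2 -1.7] t 4.07 q [ 0.46 -0.03 -0.38  1.21 -0.    0.16]
```

View pics/w2.png

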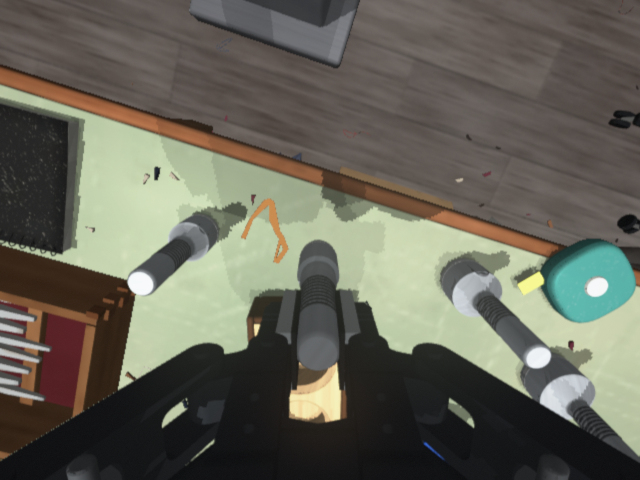

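```bash
python3 -m jog '[[[-4,-0.2,0,0,0,0],[-8,-0.4,0,0,0,0],[-12,-0.7,0,0,0,0],[-16,-0.9,0,0,0,0],[-19,-1.1,0,0,0,0]]]'; python3 go.py .6497 .2609 .148
```

```text
time_s: 4.53
eef_pos: [0.5757, 0.2422, 0.1449]
ee_rot: [0.478, -3.103, 0.001]
force: [0.3, 0.3, -2.1]
width: 0.0147
grip_force: 58.7
shift cm [-7.62 -0.44 -0.32] turn [-0.0003 -0.0019  0.0017] tcp [0.5757 0.2422 0.1449] w 0.0147 F [ 0.3  0.3 -2.1] t 4.53 q [ 0.4   0.33  0.03  1.27 -0.    0.09]
```

```bash
python3 -m jog '[[[-3,-0.2,0,0,0,0],[-6,-0.4,0,0,0,0],[-7.65,-0.5,0,0,0,0],[-7.65,-0.5,0,0,0,0],[-7.65,-0.5,0,0,0,0]]]';  python3 -m jog '[[[0,0,0,0,0,0],[0,0,0,0,0,0]]]';python3 go.py .6497 .2609 .14
python3 - <<'E'
from h import *
p,d=capture("top");cv2.imwrite("pics/t1.png",cv2.resize(p[130:330,280:400,::-1],None,fx=3,fy=3,interpolation=2))
p,d=capture("side");cv2.imwrite("pics/s1.png",cv2.resize(p[120:300,220:440,::-1],None,fx=3,fy=3,interpolation=2))
E
```

```text
time_s: 4.95
eef_pos: [0.6478, 0.2599, 0.1445]
ee_rot: [0.478, -3.101, 0.001]
force: [-0.6, 0.5, -1.4]
width: 0.0144
grip_force: 58.7
time_s: 5.12
eef_pos: [0.647, 0.2599, 0.1469]
ee_rot: [0.479, -3.103, 0.0]
force: [0.0, 0.1, -1.8]
width: 0.0145
grip_force: 58.7
shift cm [-0.29  0.01  0.69] turn [-0.0001 -0.0014  0.0022] tcp [0.647  0.2599 0.1469] w 0.0145 F [ 0.   0.1 -1.8] t 5.12 q [0.38 0.47 0.24 1.34 0.   0.08]
```

```bash
python3 -m jog '[[[-0.28,0,1,0,0,0],[-0.28,0,2,0,0,0],[-0.28,0,2,0,0,0],[-0.28,0,2,0,0,0]]]'; python3 go.py .6497 .2609 .08
python3 - <<'E'
from h import *
p,d=capture("side");cv2.imwrite("pics/s1.png",cv2.resize(p[120:300,220:440,::-1],None,fx=3,fy=3,interpolation=2))
E
```

```text
time_s: 5.55
eef_pos: [0.6499, 0.2607, 0.1257]
ee_rot: [0.479, -3.102, 0.001]
force: [0.3, 1.2, -1.6]
width: 0.0142
grip_force: 58.7
shift cm [0.01 0.03 4.57] turn [-0.0002 -0.0027  0.002 ] tcp [0.6499 0.2607 0.1257] w 0.0142 F [ 0.3  1.2 -1.6] t 5.55 q [0.38 0.48 0.21 1.3  0.   0.08]
```

View pics/s1.png

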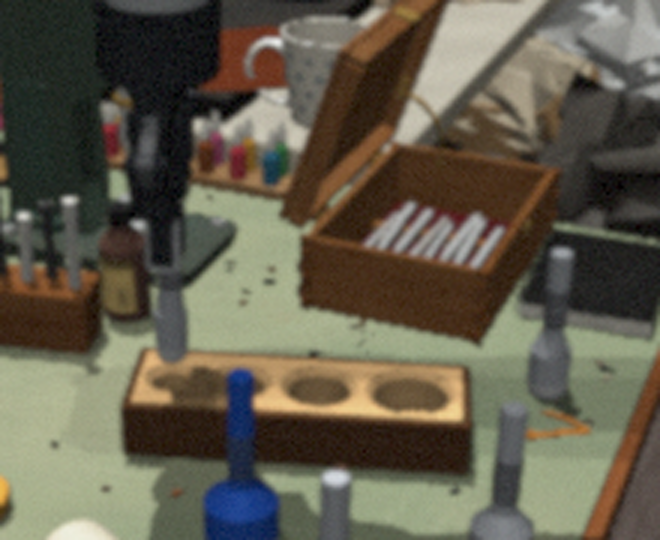

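```bash
python3 -m jog '[[[0,0,1,0,0,0],[0,0,2,0,0,0],[0,0,3,0,0,0],[0,0,3.6,0,0,0],[0,0,3.6,0,0,0]]]'; python3 -m jog '[[[0,0,0.3,0,0,0],[0,0,0.6,0,0,0],[0,0,0.8,0,0,0],[0,0,0.8,0,0,0]]]'; python3 go.py .6497 .2609 .0815
```

```text
time_s: 6.02
eef_pos: [0.6497, 0.2605, 0.0885]
ee_rot: [0.479, -3.101, 0.001]
force: [-0.0, 1.0, -1.6]
width: 0.0145
grip_force: 58.7
time_s: 6.35
eef_pos: [0.6508, 0.261, 0.0831]
ee_rot: [0.479, -3.105, 0.0]
force: [-0.2, 0.0, -2.1]
width: 0.0145
grip_force: 58.7
shift cm [0.11 0.02 0.16] turn [-0.     -0.0002  0.002 ] tcp [0.6508 0.261  0.0831] w 0.0145 F [-0.2  0.  -2.1] t 6.35 q [0.38 0.49 0.13 1.21 0.   0.08]
```

```bash
python3 -m jog '[[[0.05,0,0.2,0,0,0],[0.05,0,0.3,0,0,0],[0.05,0,0.3,0,0,0],[0.05,0,0.3,0,0,0]]]'; python3 go.py .6497 .2609 .0815
```

```text
time_s: 6.68
eef_pos: [0.6508, 0.2611, 0.0815]
ee_rot: [-0.479, 3.103, 0.001]
force: [-1.1, -0.8, 5.3]
width: 0.0143
grip_force: 59.3
shift cm [0.11 0.02 0.  ] turn [0.0001 0.0018 0.0021] tcp [0.6508 0.2611 0.0815] w 0.0143 F [-1.1 -0.8  5.3] t 6.68 q [ 0.38  0.49  0.13  1.2  -0.    0.08]
```

```bash
python3 -m jog '[[[0,0,-0.1,0,0,0],[0,0,-0.1,0,0,0],[0,0,-0.1,0,0,0],[0,0,-0.1,0,0,0]]]' 5; python3 -m jog '[[[0,0,-3,0,0,0],[0,0,-6,0,0,0],[0,0,-10,0,0,0],[0,0,-12,0,0,0],[0,0,-12,0,0,0]]]'; python3 go.py .4243 .107 .2
python3 - <<'E'
from h import *
p,d=capture("side");cv2.imwrite("pics/s2.png",cv2.resize(p[120:300,220:440,::-1],None,fx=3,fy=3,interpolation=2))
E
```

```text
time_s: 7.02
eef_pos: [0.6503, 0.2609, 0.081]
ee_rot: [0.479, -3.105, 0.0]
force: [0.7, -0.3, -1.4]
width: 0.0498
grip_force: 0.0
time_s: 7.43
eef_pos: [0.6522, 0.2616, 0.2077]
ee_rot: [-0.478, 3.096, 0.003]
force: [0.7, 0.0, 1.2]
width: 0.0502
grip_force: 0.0
shift cm [26.4  -7.87  0.53] turn [0.0007 0.0089 0.002 ] tcp [0.6522 0.2616 0.2077] w 0.0502 F [0.7 0.  1.2] t 7.43 q [0.38 0.47 0.37 1.46 0.   0.08]
```

View pics/s2.png

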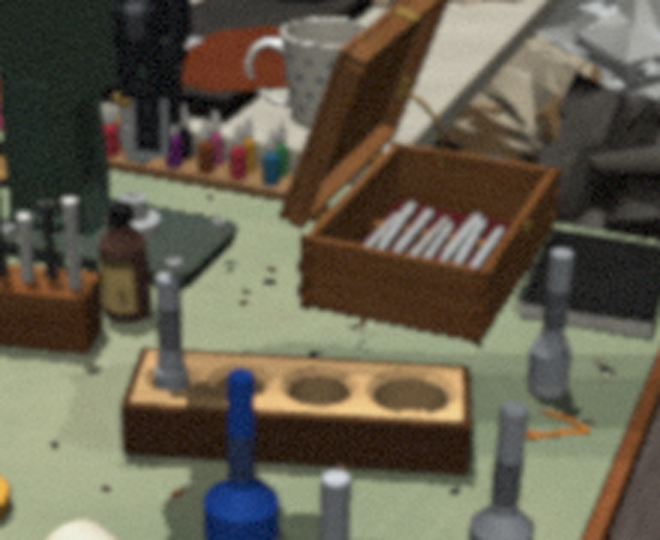

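Seated upright. Next the 30.

```bash
python3 -m jog '[[[4,-1.2,0,0,0,0],[8,-2.4,0,0,0,0],[12,-3.6,0,0,0,0],[16,-4.8,0,0,0,0],[19,-5.7,0,0,0,0]]]'; python3 go.py .4243 .107 .2
```

```text
time_s: 7.9
eef_pos: [0.4831, 0.1476, 0.1995]
ee_rot: [0.478, -3.102, 0.001]
force: [0.3, -0.5, 0.9]
width: 0.0501
grip_force: 0.0
shift cm [ 6.83 -2.1  -0.03] turn [-0.0002 -0.0033  0.0019] tcp [0.4831 0.1476 0.1995] w 0.0501 F [ 0.3 -0.5  0.9] t 7.9 q [ 0.3   0.09 -0.15  1.34 -0.   -0.01]
```

```bash
python3 -m jog '[[[3.5,-1,0,0,0,0],[6,-2,0,0,0,0],[7.2,-2.3,0,0,0,0],[7.2,-2.3,0,0,0,0],[7.2,-2.3,0,0,0,0]]]'; python3 -m jog '[[[0,0,0,0,0,0],[0,0,0,0,0,0]]]' ; python3 go.py .4243 .107 .072
```

```text
time_s: 8.32
eef_pos: [0.4249, 0.1057, 0.201]
ee_rot: [-0.478, 3.105, 0.0]
force: [0.7, -0.1, -0.3]
width: 0.0502
grip_force: 0.0
time_s: 8.48
eef_pos: [0.4257, 0.1063, 0.2008]
ee_rot: [0.48, -3.104, -0.0]
force: [0.1, -0.5, -0.3]
width: 0.0499
grip_force: 0.0
shift cm [ 0.11  0.11 12.88] turn [ 0.0001 -0.0004  0.0026] tcp [0.4257 0.1063 0.2008] w 0.0499 F [ 0.1 -0.5 -0.3] t 8.48 q [ 0.24 -0.03 -0.28  1.33  0.   -0.06]
```

```bash
python3 -m jog '[[[0.1,0.1,4,0,0,0],[0.1,0.1,8,0,0,0],[0.1,0.1,11,0,0,0],[0.1,0.1,12.9,0,0,0],[0.1,0.1,12.9,0,0,0]]]'; python3 -m jog '[[[0,0,0,0,0,0],[0,0,0,0,0,0],[0,0,0,0,0,0],[0,0,0,0,0,0],[0,0,0,0,0,0]]]' 1 60;python3 -m jog '[[[0,0,0,0,0,0],[0,0,0,0,0,0]]]'; python3 go.py .4243 .107 .072
```

```text
time_s: 8.9
eef_pos: [0.4211, 0.1061, 0.0677]
ee_rot: [0.479, -3.097, 0.001]
force: [-1.1, -0.6, 0.2]
width: 0.05
grip_force: 0.0
time_s: 9.32
eef_pos: [0.425, 0.1068, 0.0741]
ee_rot: [-0.479, 3.101, 0.001]
force: [0.2, 1.3, 6.6]
width: 0.0146
grip_force: 59.2
time_s: 9.48
eef_pos: [0.425, 0.1068, 0.0741]
ee_rot: [-0.479, 3.101, 0.001]
force: [0.7, 1.3, 6.1]
width: 0.0144
grip_force: 59.3
shift cm [0.06 0.04 0.21] turn [0.0001 0.004  0.0021] tcp [0.425  0.1068 0.0741] w 0.0144 F [0.7 1.3 6.1] t 9.48 q [ 0.25  0.01 -0.51  1.04  0.   -0.06]
```

```bash
python3 -m jog '[[[0,0,-2,0,0,0],[0,0,-5,0,0,0],[0,0,-8,0,0,0],[0,0,-8,0,0,0],[0,0,-8,0,0,0]]]'; python3 go.py .6059 .247 .154
```

```text
time_s: 9.9
eef_pos: [0.4246, 0.1065, 0.154]
ee_rot: [-0.478, 3.101, 0.0]
force: [-0.4, -0.3, -2.2]
width: 0.0145
grip_force: 58.7
shift cm [-21.52   7.93   0.08] turn [-0.0003  0.0037  0.0019] tcp [0.4246 0.1065 0.154 ] w 0.0145 F [-0.4 -0.3 -2.2] t 9.9 q [ 0.25 -0.03 -0.37  1.22 -0.   -0.06]
```

```bash
python3 -m jog '[[[-3.8,1.4,0,0,0,0],[-7.6,2.8,0,0,0,0],[-11.4,4.2,0,0,0,0],[-15,5.5,0,0,0,0],[-17.5,6.5,0,0,0,0]]]'; python3 -m jog '[[[-2.4,0.9,0,0,0,0],[-3.9,1.4,0,0,0,0],[-3.9,1.4,0,0,0,0],[-3.9,1.4,0,0,0,0]]]';python3 -m jog '[[[0,0,0,0,0,0],[0,0,0,0,0,0]]]' ;python3 go.py .6059 .247 .126
```

```text
time_s: 10.32
eef_pos: [0.5722, 0.2226, 0.1498]
ee_rot: [0.48, -3.103, 0.001]
force: [-0.7, -0.3, -2.1]
width: 0.0141
grip_force: 58.8
time_s: 10.65
eef_pos: [0.6031, 0.246, 0.1498]
ee_rot: [0.479, -3.101, 0.002]
force: [-0.5, -0.6, -2.6]
width: 0.0149
grip_force: 58.8
time_s: 10.82
eef_pos: [0.6027, 0.2454, 0.1519]
ee_rot: [0.478, -3.104, 0.001]
force: [1.2, -0.6, -2.3]
width: 0.0142
grip_force: 58.8
shift cm [-0.36  0.06  2.59] turn [-0.0002 -0.0013  0.0017] tcp [0.6027 0.2454 0.1519] w 0.0142 F [ 1.2 -0.6 -2.3] t 10.82 q [ 0.39  0.38  0.11  1.3  -0.    0.08]
```

```bash
python3 -m jog '[[[-0.35,0.06,1,0,0,0],[-0.35,0.06,2.2,0,0,0],[-0.35,0.06,3.4,0,0,0],[-0.35,0.06,3.4,0,0,0],[-0.35,0.06,3.4,0,0,0]]]'; python3 go.py .6059 .247 .0861
python3 - <<'E'
from h import *
p,d=capture("side");cv2.imwrite("pics/s3.png",cv2.resize(p[160:300,220:400,::-1],None,fx=3,fy=3,interpolation=2))
E
```

```text
time_s: 11.23
eef_pos: [0.606, 0.2472, 0.1172]
ee_rot: [0.478, -3.103, 0.001]
force: [-0.5, 0.4, -2.3]
width: 0.0141
grip_force: 58.8
shift cm [ 0.   -0.02  3.11] turn [-0.0002 -0.0022  0.0018] tcp [0.606  0.2472 0.1172] w 0.0141 F [-0.5  0.4 -2.3] t 11.23 q [ 0.39  0.39  0.06  1.24 -0.    0.08]
```

View pics/s3.png

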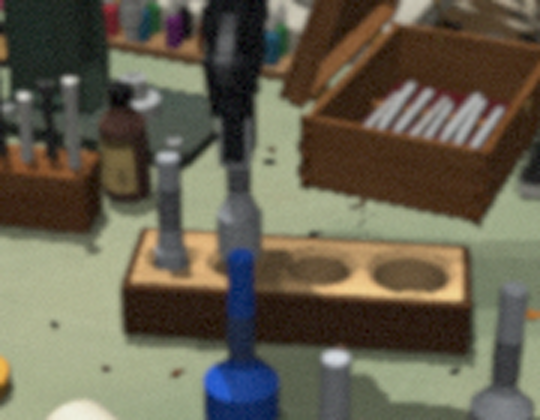

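The 30 is upright just above its bore; lower it.

```bash
python3 -m jog '[[[0,0,0.8,0,0,0],[0,0,1.6,0,0,0],[0,0,2.4,0,0,0],[0,0,2.8,0,0,0],[0,0,2.8,0,0,0]]]'; python3 -m jog '[[[0,0,0.2,0,0,0],[0,0,0.4,0,0,0],[0,0,0.4,0,0,0],[0,0,0.4,0,0,0]]]'; python3 go.py .6059 .247 .0861
```

```text
time_s: 11.7
eef_pos: [0.606, 0.2474, 0.0885]
ee_rot: [0.479, -3.102, 0.001]
force: [-0.4, -1.1, -3.0]
width: 0.0146
grip_force: 58.8
time_s: 12.03
eef_pos: [0.607, 0.2478, 0.0865]
ee_rot: [-0.479, 3.105, 0.0]
force: [0.6, 1.3, -2.6]
width: 0.0142
grip_force: 59.0
shift cm [ 0.13 -0.05  0.04] turn [0.     0.0004 0.002 ] tcp [0.607  0.2478 0.0865] w 0.0142 F [ 0.6  1.3 -2.6] t 12.03 q [0.39 0.4  0.   1.17 0.   0.08]
```

```bash
python3 -m jog '[[[0.1,0,0.2,0,0,0],[0.1,0,0.2,0,0,0],[0.1,0,0.2,0,0,0]]]'; python3 -m jog '[[[0,0,-0.1,0,0,0],[0,0,-0.1,0,0,0],[0,0,-0.1,0,0,0],[0,0,-0.1,0,0,0]]]' 5; python3 -m jog '[[[0,0,-3,0,0,0],[0,0,-6,0,0,0],[0,0,-10,0,0,0],[0,0,-12,0,0,0],[0,0,-12,0,0,0]]]'; python3 go.py .3994 .3256 .2
python3 - <<'E'
from h import *
p,d=capture("side");cv2.imwrite("pics/s4.png",cv2.resize(p[160:350,220:440,::-1],None,fx=3,fy=3,interpolation=2))
E
```

```text
time_s: 12.28
eef_pos: [0.6068, 0.2478, 0.0861]
ee_rot: [-0.479, 3.102, 0.001]
force: [0.4, -1.2, 5.7]
width: 0.0143
grip_force: 59.6
time_s: 12.62
eef_pos: [0.6058, 0.2474, 0.0851]
ee_rot: [0.479, -3.105, 0.0]
force: [0.4, 0.1, -0.2]
width: 0.0503
grip_force: 0.0
time_s: 13.03
eef_pos: [0.6078, 0.2482, 0.2113]
ee_rot: [-0.478, 3.097, 0.003]
force: [0.6, 0.1, 0.5]
width: 0.0498
grip_force: 0.0
shift cm [17.54 13.66  0.99] turn [0.0008 0.0086 0.002 ] tcp [0.6078 0.2482 0.2113] w 0.0498 F [0.6 0.1 0.5] t 13.03 q [0.39 0.38 0.24 1.42 0.   0.08]
```

View pics/s4.png

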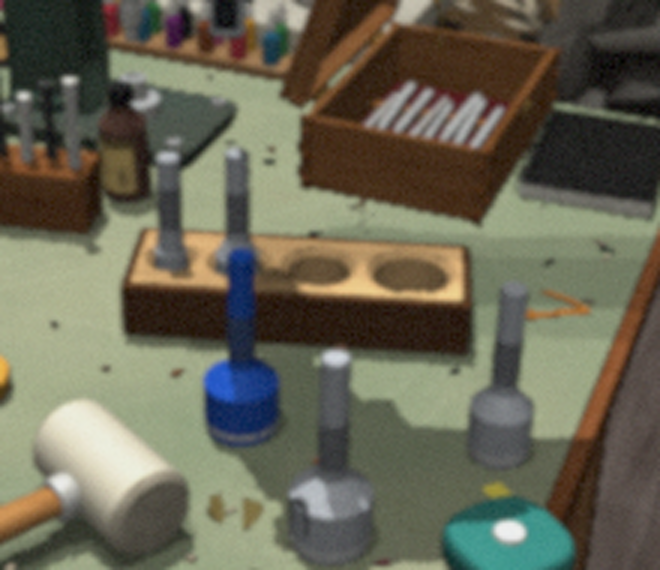

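```bash
python3 -m jog '[[[3.2,2.4,0,0,0,0],[6.4,4.9,0,0,0,0],[9.6,7.4,0,0,0,0],[12.6,9.8,0,0,0,0],[15,11.7,0,0,0,0]]]'; python3 -m jog '[[[1.8,1.5,0.2,0,0,0],[2.7,2.1,0.2,0,0,0],[2.7,2.1,0.2,0,0,0],[2.7,2.1,0.2,0,0,0]]]';python3 -m jog '[[[0,0,0,0,0,0],[0,0,0,0,0,0]]]' ;python3 go.py .3994 .3256 .078
```

```text
time_s: 13.5
eef_pos: [0.4246, 0.3138, 0.2036]
ee_rot: [0.479, -3.102, 0.001]
force: [0.3, 0.7, 0.5]
width: 0.0499
grip_force: 0.0
time_s: 13.83
eef_pos: [0.3954, 0.3256, 0.2026]
ee_rot: [0.481, -3.104, 0.001]
force: [1.1, 0.1, 0.5]
width: 0.0499
grip_force: 0.0
time_s: 14.0
eef_pos: [0.3966, 0.3253, 0.2028]
ee_rot: [0.477, -3.105, 0.001]
force: [-0.3, -0.4, 0.5]
width: 0.05
grip_force: 0.0
shift cm [-0.28 -0.05 12.48] turn [-0.0004 -0.0004  0.0007] tcp [0.3966 0.3253 0.2028] w 0.05 F [-0.3 -0.4  0.5] t 14.0 q [ 0.69  0.1  -0.13  1.34 -0.    0.38]
```

```bash
python3 -m jog '[[[-0.25,0,4,0,0,0],[-0.25,0,8,0,0,0],[-0.25,0,11,0,0,0],[-0.25,0,12.5,0,0,0],[-0.25,0,12.5,0,0,0]]]'; python3 -m jog '[[[0,0,0,0,0,0],[0,0,0,0,0,0],[0,0,0,0,0,0],[0,0,0,0,0,0],[0,0,0,0,0,0]]]' 1 60;python3 -m jog '[[[0,0,0,0,0,0],[0,0,0,0,0,0]]]'; python3 go.py .3994 .3256 .078
```

```text
time_s: 14.42
eef_pos: [0.3967, 0.3242, 0.074]
ee_rot: [0.476, -3.099, 0.006]
force: [-0.9, -0.6, -0.1]
width: 0.0502
grip_force: 0.0
time_s: 14.83
eef_pos: [0.3993, 0.3271, 0.0802]
ee_rot: [-0.478, 3.101, 0.002]
force: [0.5, -0.9, 6.2]
width: 0.0144
grip_force: 59.3
time_s: 15.0
eef_pos: [0.3992, 0.3271, 0.0802]
ee_rot: [-0.478, 3.101, 0.002]
force: [0.9, -1.1, 6.4]
width: 0.0144
grip_force: 59.4
shift cm [ 0.03 -0.15  0.22] turn [0.0007 0.0039 0.0019] tcp [0.3992 0.3271 0.0802] w 0.0144 F [ 0.9 -1.1  6.4] t 15.0 q [ 0.69  0.15 -0.35  1.07 -0.    0.38]
```

```bash
python3 -m jog '[[[0,0,-2,0,0,0],[0,0,-5,0,0,0],[0,0,-8,0,0,0],[0,0,-8,0,0,0],[0,0,-8,0,0,0]]]'; python3 go.py .554 .232 .16
```

```text
time_s: 15.42
eef_pos: [0.3986, 0.3272, 0.16]
ee_rot: [-0.479, 3.102, 0.003]
force: [-0.0, -1.1, -4.2]
width: 0.015
grip_force: 59.0
shift cm [-1.194e+01 -1.377e+01  1.000e-02] turn [0.0016 0.0032 0.0022] tcp [0.3986 0.3272 0.16  ] w 0.015 F [-0.  -1.1 -4.2] t 15.42 q [ 0.69  0.11 -0.21  1.24  0.    0.38]
```

```bash
python3 -m jog '[[[-2.5,-2.9,0,0,0,0],[-5,-5.8,0,0,0,0],[-7.5,-8.7,0,0,0,0],[-9.8,-11.3,0,0,0,0],[-11.3,-13.1,0,0,0,0]]]'; python3 -m jog '[[[-0.6,-0.6,0,0,0,0],[-0.6,-0.6,0,0,0,0],[-0.6,-0.6,0,0,0,0],[-0.6,-0.6,0,0,0,0]]]'; python3 go.py .554 .232 .126
```

```text
time_s: 15.83
eef_pos: [0.5466, 0.2335, 0.156]
ee_rot: [0.477, -3.103, 0.002]
force: [1.2, -0.3, -2.3]
width: 0.0143
grip_force: 59.3
time_s: 16.17
eef_pos: [0.5513, 0.2322, 0.1575]
ee_rot: [0.48, -3.103, -0.0]
force: [-0.2, -0.3, -3.5]
width: 0.0148
grip_force: 59.2
shift cm [-0.26 -0.1   3.15] turn [ 0.0004 -0.002   0.003 ] tcp [0.5513 0.2322 0.1575] w 0.0148 F [-0.2 -0.3 -3.5] t 16.17 q [ 0.4   0.27 -0.02  1.28  0.    0.09]
```

```bash
python3 -m jog '[[[-0.25,-0.07,1,0,0,0],[-0.25,-0.07,2.2,0,0,0],[-0.25,-0.07,3.3,0,0,0],[-0.25,-0.07,3.3,0,0,0],[-0.25,-0.07,3.3,0,0,0]]]'; python3 go.py .554 .232 .0922
python3 - <<'E'
from h import *
p,d=capture("side");cv2.imwrite("pics/s5.png",cv2.resize(p[160:300,220:400,::-1],None,fx=3,fy=3,interpolation=2))
E
```

```text
time_s: 16.58
eef_pos: [0.5541, 0.2319, 0.1243]
ee_rot: [0.48, -3.103, 0.001]
force: [-0.2, 0.5, -3.0]
width: 0.0148
grip_force: 59.2
shift cm [0.   0.01 3.21] turn [-0.0001 -0.0022  0.0029] tcp [0.5541 0.2319 0.1243] w 0.0148 F [-0.2  0.5 -3. ] t 16.58 q [ 0.4   0.29 -0.07  1.21  0.    0.09]
```

View pics/s5.png

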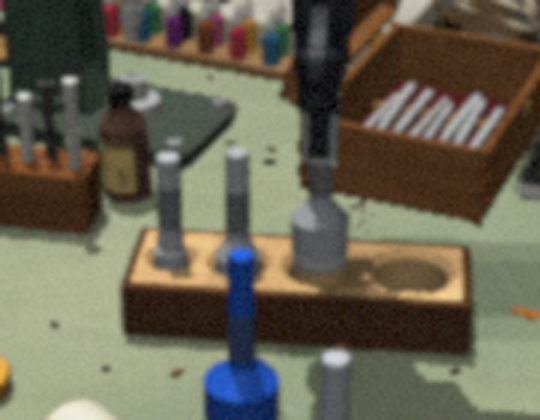

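The 38 is over its bore, upright.

```bash
python3 -m jog '[[[0,0,0.8,0,0,0],[0,0,1.6,0,0,0],[0,0,2.4,0,0,0],[0,0,2.9,0,0,0],[0,0,2.9,0,0,0]]]'; python3 -m jog '[[[0,0,0.2,0,0,0],[0,0,0.5,0,0,0],[0,0,0.5,0,0,0],[0,0,0.5,0,0,0]]]'; python3 go.py .554 .232 .0922
```

```text
time_s: 17.05
eef_pos: [0.5543, 0.2313, 0.0944]
ee_rot: [0.479, -3.102, 0.001]
force: [0.7, -0.2, -3.8]
width: 0.0142
grip_force: 59.2
time_s: 17.38
eef_pos: [0.5559, 0.232, 0.0922]
ee_rot: [-0.479, 3.103, 0.001]
force: [-0.6, -0.1, 1.7]
width: 0.0147
grip_force: 59.8
shift cm [0.18 0.06 0.  ] turn [0.0002 0.0019 0.002 ] tcp [0.5559 0.232  0.0922] w 0.0147 F [-0.6 -0.1  1.7] t 17.38 q [ 0.4   0.3  -0.13  1.14 -0.    0.09]
```

```bash
python3 -m jog '[[[0.1,0,0.1,0,0,0],[0.1,0,0.1,0,0,0]]]'; python3 -m jog '[[[0,0,-0.1,0,0,0],[0,0,-0.1,0,0,0],[0,0,-0.1,0,0,0],[0,0,-0.1,0,0,0]]]' 5; python3 -m jog '[[[0,0,-3,0,0,0],[0,0,-6,0,0,0],[0,0,-10,0,0,0],[0,0,-12,0,0,0],[0,0,-12,0,0,0]]]'; python3 go.py .4634 .438 .21
```

```text
time_s: 17.55
eef_pos: [0.5558, 0.2319, 0.0922]
ee_rot: [-0.478, 3.101, 0.001]
force: [0.3, -0.1, 5.7]
width: 0.0145
grip_force: 60.4
time_s: 17.88
eef_pos: [0.5542, 0.2314, 0.0911]
ee_rot: [0.479, -3.104, 0.0]
force: [-0.0, 0.6, -0.1]
width: 0.0501
grip_force: 0.0
time_s: 18.3
eef_pos: [0.5562, 0.2323, 0.2169]
ee_rot: [-0.478, 3.097, 0.003]
force: [-0.7, -0.3, 0.6]
width: 0.0502
grip_force: 0.0
shift cm [ 2.65 22.41  0.69] turn [0.0008 0.0082 0.0021] tcp [0.5562 0.2323 0.2169] w 0.0502 F [-0.7 -0.3  0.6] t 18.3 q [0.4  0.27 0.1  1.4  0.   0.09]
```

```bash
python3 -m jog '[[[0.4,3.8,0,0,0,0],[0.9,7.6,0,0,0,0],[1.4,11.4,0,0,0,0],[1.9,15.2,0,0,0,0],[2.3,18.5,0,0,0,0]]]'; python3 -m jog '[[[0.3,2.5,0,0,0,0],[0.4,4,0,0,0,0],[0.4,4,0,0,0,0],[0.4,4,0,0,0,0]]]';python3 -m jog '[[[0,0,0,0,0,0],[0,0,0,0,0,0]]]' ;python3 go.py .4634 .438 .084
```

```text
time_s: 18.72
eef_pos: [0.4752, 0.4025, 0.2101]
ee_rot: [0.479, -3.103, 0.001]
force: [1.0, 0.7, 0.5]
width: 0.05
grip_force: 0.0
time_s: 19.05
eef_pos: [0.4605, 0.4379, 0.2103]
ee_rot: [0.481, -3.104, 0.002]
force: [0.5, 0.1, -0.6]
width: 0.0502
grip_force: 0.0
time_s: 19.22
eef_pos: [0.4614, 0.4366, 0.2112]
ee_rot: [0.477, -3.105, 0.001]
force: [0.4, -0.2, 0.1]
width: 0.0502
grip_force: 0.0
shift cm [-0.23  0.08 12.72] turn [-0.0005 -0.0002  0.0004] tcp [0.4614 0.4366 0.2112] w 0.0502 F [ 0.4 -0.2  0.1] t 19.22 q [ 0.76  0.34  0.19  1.42 -0.    0.45]
```

```bash
python3 -m jog '[[[-0.2,0.08,4,0,0,0],[-0.2,0.08,8,0,0,0],[-0.2,0.08,11,0,0,0],[-0.2,0.08,12.7,0,0,0],[-0.2,0.08,12.7,0,0,0]]]'; python3 -m jog '[[[0,0,0,0,0,0],[0,0,0,0,0,0],[0,0,0,0,0,0],[0,0,0,0,0,0],[0,0,0,0,0,0]]]' 1 70;python3 -m jog '[[[0,0,0,0,0,0],[0,0,0,0,0,0]]]'; python3 go.py .4634 .438 .084
```

```text
time_s: 19.63
eef_pos: [0.4611, 0.436, 0.0795]
ee_rot: [0.475, -3.099, 0.007]
force: [0.4, -0.0, 0.3]
width: 0.0498
grip_force: 0.0
time_s: 20.05
eef_pos: [0.4638, 0.44, 0.0868]
ee_rot: [-0.478, 3.101, 0.003]
force: [0.7, -1.1, 6.5]
width: 0.0144
grip_force: 69.1
time_s: 20.22
eef_pos: [0.4637, 0.44, 0.0869]
ee_rot: [-0.478, 3.101, 0.003]
force: [1.1, -1.0, 6.1]
width: 0.0144
grip_force: 69.1
shift cm [ 0.09 -0.18  0.29] turn [0.0011 0.0043 0.0019] tcp [0.4637 0.44   0.0869] w 0.0144 F [ 1.1 -1.   6.1] t 20.22 q [ 0.76  0.37 -0.04  1.15 -0.    0.45]
```

```bash
python3 -m jog '[[[0,0,-2,0,0,0],[0,0,-5,0,0,0],[0,0,-8,0,0,0],[0,0,-8,0,0,0],[0,0,-8,0,0,0]]]'; python3 go.py .4947 .2122 .166
```

```text
time_s: 20.63
eef_pos: [0.4632, 0.4401, 0.1662]
ee_rot: [-0.479, 3.102, 0.004]
force: [0.5, -0.3, -4.9]
width: 0.0144
grip_force: 68.8
shift cm [  3.87 -22.68  -0.04] turn [0.0018 0.0035 0.0022] tcp [0.4632 0.4401 0.1662] w 0.0144 F [ 0.5 -0.3 -4.9] t 20.63 q [0.76 0.35 0.1  1.32 0.   0.45]
```

```bash
python3 -m jog '[[[0.6,-3.6,0,0,0,0],[1.2,-7.2,0,0,0,0],[1.8,-10.8,0,0,0,0],[2.5,-14.5,0,0,0,0],[3,-17.5,0,0,0,0]]]'; python3 -m jog '[[[0.5,-3,0,0,0,0],[0.85,-5,0,0,0,0],[0.85,-5,0,0,0,0],[0.85,-5,0,0,0,0]]]';python3 -m jog '[[[0,0,0,0,0,0],[0,0,0,0,0,0]]]' ; python3 go.py .495 .213 .13
```

```text
time_s: 21.05
eef_pos: [0.4853, 0.2605, 0.1619]
ee_rot: [0.478, -3.101, 0.003]
force: [0.4, 0.3, -5.0]
width: 0.014
grip_force: 69.3
time_s: 21.38
eef_pos: [0.4927, 0.2117, 0.1625]
ee_rot: [0.475, -3.103, 0.001]
force: [0.3, 0.8, -4.3]
width: 0.0141
grip_force: 69.4
time_s: 21.55
eef_pos: [0.4931, 0.2137, 0.1634]
ee_rot: [0.48, -3.103, 0.0]
force: [-0.8, 0.6, -3.8]
width: 0.0144
grip_force: 69.4
shift cm [-0.17 -0.13  3.34] turn [ 0.0002 -0.0013  0.003 ] tcp [0.4931 0.2137 0.1634] w 0.0144 F [-0.8  0.6 -3.8] t 21.55 q [ 0.41  0.16 -0.15  1.26  0.    0.1 ]
```

```bash
python3 -m jog '[[[-0.17,-0.1,1,0,0,0],[-0.17,-0.1,2.2,0,0,0],[-0.17,-0.1,3.2,0,0,0],[-0.17,-0.1,3.2,0,0,0],[-0.17,-0.1,3.2,0,0,0]]]'; python3 go.py .495 .213 .0989
python3 - <<'E'
from h import *
p,d=capture("side");cv2.imwrite("pics/s6.png",cv2.resize(p[160:300,220:400,::-1],None,fx=3,fy=3,interpolation=2))
E
```

```text
time_s: 21.97
eef_pos: [0.4947, 0.2128, 0.1311]
ee_rot: [0.48, -3.102, 0.001]
force: [-0.6, 0.3, -3.5]
width: 0.0141
grip_force: 69.3
shift cm [-0.05  0.01  3.22] turn [-0.0002 -0.0024  0.0028] tcp [0.4947 0.2128 0.1311] w 0.0141 F [-0.6  0.3 -3.5] t 21.97 q [ 0.41  0.17 -0.21  1.2   0.    0.1 ]
```

View pics/s6.png

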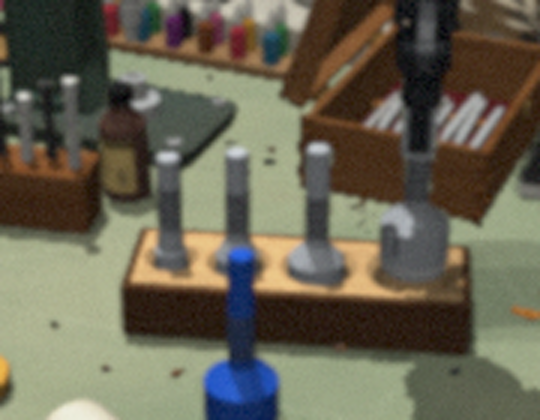

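Three seated, the 46 hangs upright over its bore; lower it.

```bash
python3 -m jog '[[[0,0,0.8,0,0,0],[0,0,1.6,0,0,0],[0,0,2.4,0,0,0],[0,0,2.9,0,0,0],[0,0,2.9,0,0,0]]]'; python3 -m jog '[[[0,0,0.2,0,0,0],[0.1,0,0.5,0,0,0],[0.1,0,0.6,0,0,0],[0.1,0,0.6,0,0,0]]]'; python3 go.py .495 .213 .0989
```

```text
time_s: 22.43
eef_pos: [0.4945, 0.2122, 0.1015]
ee_rot: [0.479, -3.102, 0.001]
force: [-0.8, -0.9, -4.1]
width: 0.0146
grip_force: 69.3
time_s: 22.77
eef_pos: [0.4952, 0.2126, 0.0989]
ee_rot: [-0.479, 3.102, 0.001]
force: [-1.5, -0.8, 3.9]
width: 0.0142
grip_force: 70.4
shift cm [ 0.    0.04 -0.  ] turn [0.0002 0.0026 0.002 ] tcp [0.4952 0.2126 0.0989] w 0.0142 F [-1.5 -0.8  3.9] t 22.77 q [ 0.41  0.18 -0.27  1.12 -0.    0.1 ]
```

```bash
python3 -m jog '[[[0,0,-0.1,0,0,0],[0,0,-0.1,0,0,0],[0,0,-0.1,0,0,0],[0,0,-0.1,0,0,0]]]' 5; python3 -m jog '[[[0,0,-3,0,0,0],[0,0,-6,0,0,0],[0,0,-10,0,0,0],[0,0,-13,0,0,0],[0,0,-13,0,0,0]]]'; python3 -m jog '[[[4,-2,0,0,0,0],[8,-4,0,0,0,0],[12,-6,0,0,0,0],[15,-8,0,0,0,0],[15,-8,0,0,0,0]]]'
python3 - <<'E'
from h import *
for n in ("top","side"):
    p,d=capture(n);cv2.imwrite(f"pics/{n}9.png",p[:,:,::-1])
    if n=="top":
        c,W=cam(n);P=cloud(c,W,d)
        for b,h,x,y in((22,.104,.649,.261),(30,.11,.605,.247),(38,.116,.554,.231),(46,.122,.495,.212)):
            m=(np.hypot(P[...,0]-x,P[...,1]-y)<.02)&(P[...,2]>h-.01)&(P[...,2]<.16);q=P[m];print(b,len(q),q.mean(0).round(4),q[:,2].max().round(4),"expect",h+.012)
a=cv2.imread("pics/top9.png")[150:400,180:450];b=cv2.imread("pics/side9.png")[150:400,210:480]
cv2.imwrite("pics/fin.png",cv2.resize(np.hstack([a,b]),None,fx=1.45,fy=1.45,interpolation=2))
E
```

```text
time_s: 23.1
eef_pos: [0.4947, 0.2124, 0.0985]
ee_rot: [-0.479, 3.104, 0.0]
force: [-0.5, -0.1, -0.4]
width: 0.0501
grip_force: 0.0
time_s: 23.52
eef_pos: [0.4967, 0.2133, 0.2351]
ee_rot: [-0.478, 3.095, 0.004]
force: [0.5, -0.0, -0.3]
width: 0.0499
grip_force: 0.0
time_s: 23.93
eef_pos: [0.3712, 0.0877, 0.2285]
ee_rot: [0.476, -3.104, 0.002]
force: [0.3, 0.9, 1.0]
width: 0.0496
grip_force: 0.0
22 129 [0.6478 0.2602 0.1118] 0.1197 expect 0.11599999999999999
30 121 [0.6051 0.2469 0.1187] 0.1242 expect 0.122
38 118 [0.5545 0.2313 0.1252] 0.1298 expect 0.128
46 116 [0.4943 0.2119 0.1322] 0.137 expect 0.134
```

View pics/fin.png

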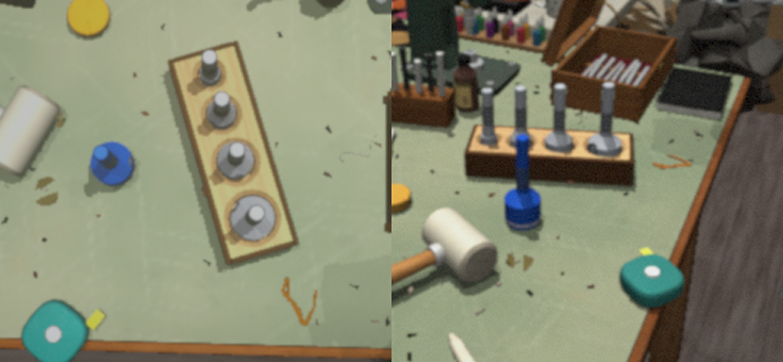

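All four stand seated in order, tops at the expected heights; the blue punch, tape and bottle look undisturbed.

```bash
python3 -c "
from rig import *
print(sign_off())"
```

```text
the job is handed in; nothing more can be done
None
```

The four punches are back in the rack in order from smallest to largest, each upright, down on the floor of its own bore and released; the tape measure, dye bottle and blue look-alike were left alone, and the job was handed in at about 24 s.

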